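Close the die-cutting press and start it

ROBOT

A 6-joint arm with a two-finger parallel gripper is mounted at the origin on the work surface. World frame = base frame: x ahead of the robot, y to its left, z up, the work surface at z = 0. Lengths are in m, angles in degrees, forces in N, time in s.
With the tool pointing down it reaches from about 0.35 to 0.775 m from the base axis. Payload 5.5 kg.
Tool frame: the origin (TCP) lies between the finger pads; the fingertips stand 8 mm ahead of it and the grasp point (between the pads) lies 11 mm behind it; z points along the fingers, y is the line along which they close (so a half turn about z gives the same grasp; the last joint's range is limited). The gripper opens to 85 mm and grips with 20 to 120 N. Pads are 22 mm wide; open, the fingers measure 114 mm over their backs; the gripper's body (76 mm by 85 mm) begins 54 mm behind the grasp point. The pads swing forward as they close: fully open they stand 13 mm farther back than shut.
Start: joints at [-75.779, 17.945, 2.641, 74.691, 0, 82.002], TCP at [0.217, -0.532, 0.239] pointing down, gripper open.
Joint ranges: [-158.12, 158.12], [-49.38, 96.58], [-58.88, 72.47], [-126.05, 133.96], [-84.25, 85.87], [-180, 180]. Speed limits (degrees/s): [147.25, 147.25, 180, 180, 180, 180].

INTERFACE

Orientations are given as a 3x3 rotation matrix whose columns are the frame's x, y, z axes.
In Python, from cell import arm gives the robot as it stands. The module is installed in compiled form; this text tells all that it offers.
- The arm moves only by the tool carry_out, never from a script. Its argument "rows" is a list that holds one entry, the list of rows, each a list of 7 numbers: the finger opening in mm, from 0 to 85.4, then the shift along the tool's x, y, z in mm, then the turn, a rotation vector about the tool's x, y, z in degrees. In form: [[[jaw, dx, dy, dz, wx, wy, wz], ...]]. A call has 1 to 12 rows; each row shifts and turns the commanded pose from where the row before left it, along the tool's axes as they then stand; what a row does not reach is not made up. A row lasts 1/8 s, in which the tool goes at most 62.5 mm and 10.7 degrees, less where a joint would pass 70% of its speed; a pose out of reach is approached as far as the arm can. A call is refused whole if a number of a shift passes 62.5 or a number of a turn 10.7, either way. A call with a gripper value outside its range is refused whole. The fingers move at their own pace and stop on an object; the grip force is fixed at half the most. Time passes only in rows, so rows that do not move let the fingers close. It gives the time, the measured TCP pose, the force, the opening and the grip force at its end, in the units of the state.
- arm.observe(): the state, without advancing time (a new reading comes with each control period).
- arm.camera(name): name is "side" or "top" or "wrist"; returns a dict with "color" (400x640x3 uint8, red, green, blue), "fov_y" (degrees; the focal length in pixels is half the picture's height over the tangent of half this angle, whatever the lens; pixels are square), "cx", "cy" (the principal point, pixels), "dist" ([k1, k2, p1, p2, k3] as OpenCV has them; the pictures are not rectified), "cam_to_world" (4x4, takes a point from camera to world coordinates). Camera axes: x right, y up, looking along -z (the intrinsics and any distortion apply to the point x, -y, -z); pixel columns grow to the right and rows downward; lengths in m; the calibration is good to about 2 mm. A picture is of the moment at which its call begins. There is no depth.
- arm.close_job(): hands the job in; it is judged then, once.
The state is a dict: "clock": time; "qpos": joint angles; "joint_vel": joint speeds; "joint_torque": joint torques, N m; "ee_pos": TCP position; "tcp_rot": TCP orientation; "ft_force": force on the tool from outside, world axes, zero at the start; "ft_torque": the same for the moment, N m; "grip_width": finger opening in m; "grip_force": force on a finger pad.
Only numpy, scipy, OpenCV 4.12 (cv2) and the standard library are available. Lean on these libraries where they do the work, as an engineer would, in place of code of your own. Each camera call takes 0.05 s, during which the arm holds its last target. There are 200 camera calls.

TASK

Get the bench-top die-cutting press ready and start it, using the fingertips only to push: push the red-fronted die tray fully home into the press, then push the yellow guard down until it is fully shut, then press the green start button right down and let it go. Leave the glue bottle, the tape roll and the stack of discs where they stand, and do not start the press before tray and guard are both closed.

Things in the scene. Friction and masses are not known exactly. Their poses are not given: they have to be found in the camera images.
- press: Bench-top die-cutting press, fixed to the table: a blue steel box 200 mm deep (its x) x 240 mm wide (its y) x 80 mm high, open at the front and the top. Origin: centre of its underside, on the table. Its x axis points from the open front to the back, its z up. The front edge is at x = -100 mm, the back at x = +100 mm in its frame.
- tray (a joint): How far the die tray is pulled out of the press's front, in m: 0 = fully home (stop), 0.13 = end of its travel; it slides along the press's -x. About 2 N of sliding friction plus 4 N per m/s; it stays where it is left.
- tray_front (a point): Centre of the outer face of the tray's red front panel, which moves with the tray. The panel is upright, 230 mm wide, 12 mm thick, from 10 to 76 mm above the table (this point: 43 mm); it faces the press's -x. There is no handle. With the tray home this face stands 112 mm in front of the press's origin.
- guard (a joint): Opening angle of the guard in rad: 0 = shut, lying flat on the press; 1.5 = end of travel. The hinge is stiff (0.5 N m friction): the guard stays where it is left, and shutting it takes a few newtons near its free edge.
- guard_hinge (a point): Middle of the guard's hinge axis, which runs along the press's y at the top of its back wall (100 mm behind the press's origin, 80 mm above the table).
- guard_edge (a point): Middle of the guard's free edge, on its outer face (looks up when shut, up and backward while open). The guard is a yellow frame with a clear window, 240 mm wide, 210 mm from hinge axis to free edge, 10 mm thick; its underside passes through the hinge axis. The yellow bar along the free edge is 50 mm wide. Shut, the outer face is 90 mm above the table.
- start (a joint): Travel of the start button in m: 0 = released, 0.006 = fully down; a spring returns it. Fully down takes 5 N.
- start_top (a point): Centre of the top of the round green start button (32 mm diameter), on a grey console box of 90 x 75 x 45 mm fixed to the table to the left or right of the press. The button is pressed straight down.
- glue: White glue bottle with a red cap, 52 mm diameter, 130 mm tall, standing loose on the table beside the press, on the other side from the start console. Origin: centre of its underside.
- tape: Yellow tape roll lying flat and loose on the table beside the press, 90 mm outer diameter, 25 mm high. Origin: centre of its underside.
- discs: Loose stack of beige greyboard discs (one rigid piece), 62 mm diameter, 24 mm high, beside the press. Origin: centre of its underside.
Mind the look-alikes: they are no part of the job. Leave any blue look-alike of the part that bears start alone.

How it is judged:
By the outcome, as a careful person would: the job done as asked, in the order asked, and still so for the second after the job is handed in, with the robot touching nothing.
It also fails if it takes over 61 s, if anything falls off the work surface, if the arm or the gripper's body presses on something with over 40 N, if the wrist force passes 120 N, or if a joint passes its speed limit or range.

## Working session

There is one attempt and no reset: what is moved stays moved. The work goes in short steps, Python scripts to look and compute and a tool call to move; the robot and the scene stay as the last step left them, time stands still between calls to the robot, and variables do not carry over. Pictures are saved under pics/ and viewed, at most 10 in all, crops included, and the job is handed in when it is done.

Besides the shell and the picture viewer there is one more tool, called as a command line: name --argument value ..., lists and objects as JSON in quotes. carry_out: Moves the arm, as the interface text tells. Its arguments: {"type":"object","properties":{"rows":{"type":"array"}},"required":["rows"]}

```bash
mkdir -p pics
cat > h.py <<'E'
import numpy as np, cv2
from cell import arm
def K(c):
    f=200/np.tan(np.radians(c["fov_y"])/2); return np.array([[f,0,c["cx"]],[0,f,c["cy"]],[0,0,1.]])
def ray(c,uv):
    p=cv2.undistortPoints(np.array([[uv]],float),K(c),np.array(c["dist"],float))[0,0]
    T=np.array(c["cam_to_world"]); return T[:3,3],T[:3,:3]@np.array([p[0],-p[1],-1])
def atz(c,uv,z):
    o,d=ray(c,uv); return o+d*(z-o[2])/d[2]
def proj(c,P):
    T=np.array(c["cam_to_world"]); q=(np.atleast_2d(P)-T[:3,3])@T[:3,:3]*[1,-1,-1]
    return cv2.projectPoints(q.reshape(-1,1,3),np.zeros(3),np.zeros(3),K(c),np.array(c["dist"],float))[0][:,0]
E
python3 - <<'E'
from h import *
import pickle
C={n:arm.camera(n) for n in("top","side")}
pickle.dump(C,open("c0.pkl","wb"))
for n in C: cv2.imwrite(f"pics/{n}0.png",C[n]["color"][:,:,::-1]); print(n,np.round(C[n]["cam_to_world"],3))
s=arm.observe();print(s["clock"],s["ee_pos"],np.round(s["tcp_rot"],3))
E
```

```text
top [[ 1.00e-03  9.82e-01 -1.88e-01  3.80e-01]
 [-1.00e+00  7.00e-03  2.80e-02  4.90e-02]
 [ 2.90e-02  1.88e-01  9.82e-01  1.14e+00]
 [ 0.00e+00  0.00e+00  0.00e+00  1.00e+00]]
side [[ 0.972  0.183 -0.151  0.462]
 [-0.237  0.723 -0.649 -0.519]
 [-0.01   0.666  0.746  0.71 ]
 [ 0.     0.     0.     1.   ]]
0.1 [ 0.21730945 -0.53189731  0.23848944] [[ 0.926  0.378 -0.   ]
 [ 0.378 -0.926  0.002]
 [ 0.    -0.002 -1.   ]]
```

View pics/top0.png

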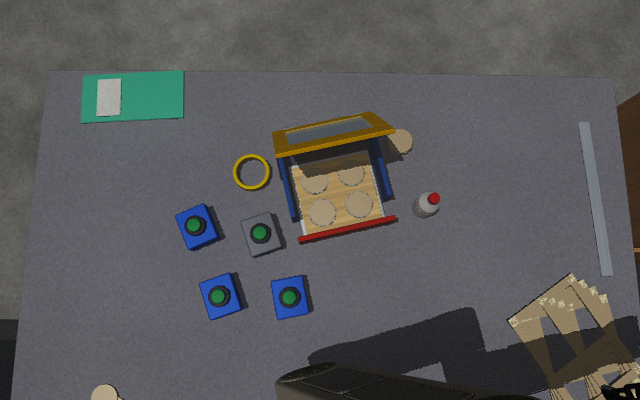

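View pics/side0.png

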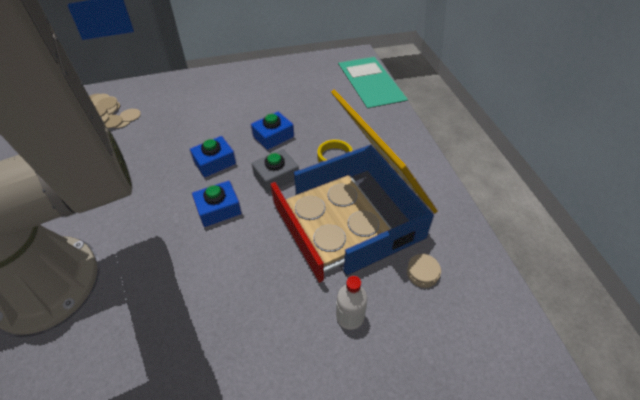

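Top view: press at about (335,175), its red tray front from (299,240) to (397,218), and the open yellow guard from (273,140) to (393,125). The glue is at (428,205), the tape at (252,172) and the discs at (400,140).
Candidates for the start button: grey console (260,232), and blue look-alikes (195,225), (219,296) and (289,297). I choose the grey one and check it in a close crop.

Run:
```python
import pickle,cv2
C=pickle.load(open("c0.pkl","rb"))
cv2.imwrite("pics/topc.png",cv2.resize(C["top"]["color"][105:255,230:430,::-1],None,fx=4,fy=4,interpolation=cv2.INTER_CUBIC))
cv2.imwrite("pics/sidec.png",cv2.resize(C["side"]["color"][85:285,245:445,::-1],None,fx=3,fy=3,interpolation=cv2.INTER_CUBIC))
```

```text
(no output)
```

View pics/topc.png

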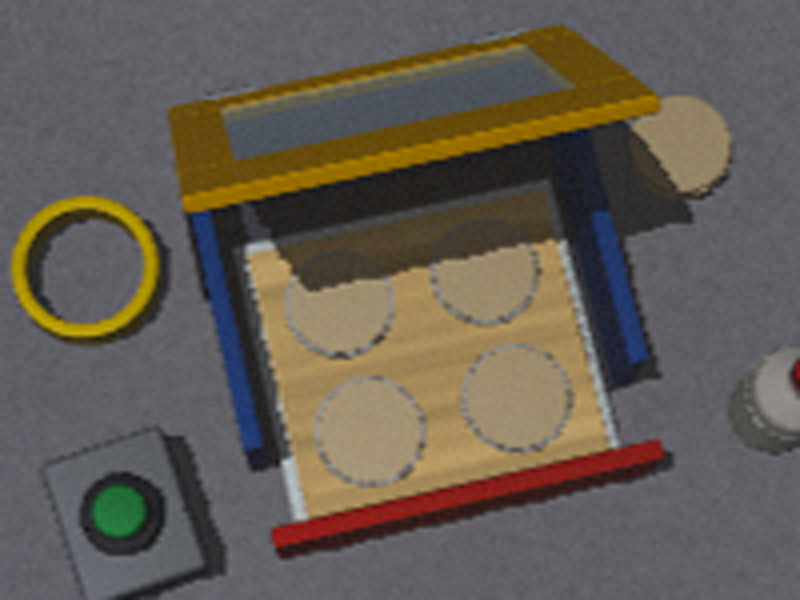

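View pics/sidec.png

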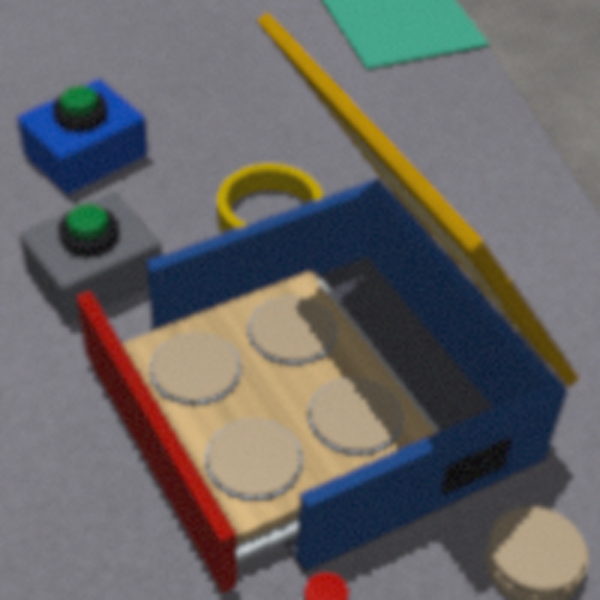

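Top crop: the panel's outer top edge runs (276,542)–(662,455) and the guard's free edge (183,195)–(655,97). The green button at (119,511) sits on a grey box, so the choice is confirmed. Side crop: button at (90,217), wall front corners at (150,262) and (303,497), guard free edge (264,17)–(477,245). Next I fit the press model to these points.

```bash
cat > fit.py <<'E'
from h import *
import pickle
from scipy.optimize import least_squares
C=pickle.load(open("c0.pkl","rb"))
t=lambda u,v:(u/4+230-.375,v/4+105-.375)
s=lambda u,v:(u/3+245-.33,v/3+85-.33)
def gpt(g,y,r,n): # r along guard, n outward thickness
    return [.1-r*np.cos(g)+n*np.sin(g),y,.08+r*np.sin(g)+n*np.cos(g)]
def model(p):
    x,y,a,tr,g=p
    pts=[("top",t(276,542),[-.112-tr,.115,.076]),("top",t(662,455),[-.112-tr,-.115,.076]),
     ("top",t(272,531),[-.100-tr,.115,.076]),("top",t(660,441),[-.100-tr,-.115,.076]),
     ("top",t(248,456),[-.1,.12,.08]),("top",t(650,358),[-.1,-.12,.08]),
     ("top",t(183,195),gpt(g,.12,.21,.01)),("top",t(655,97),gpt(g,-.12,.21,.01)),
     ("top",t(187,210),gpt(g,.12,.21,.0)),("top",t(660,108),gpt(g,-.12,.21,.0)),
     ("side",s(150,262),[-.1,.12,.08]),("side",s(303,497),[-.1,-.12,.08]),
     ("side",s(264,17),gpt(g,.12,.21,.005)),("side",s(477,245),gpt(g,-.12,.21,.005))]
    R=np.array([[np.cos(a),-np.sin(a),0],[np.sin(a),np.cos(a),0],[0,0,1]])
    return np.array([proj(C[n],R@np.array(P)+[x,y,0])[0]-uv for n,uv,P in pts])
r=least_squares(lambda p:model(p).ravel(),[.55,.03,.2,.05,1.],loss="soft_l1")
E
python3 - <<'E'
from fit import *
print(np.round(r.x,4),np.degrees(r.x[2]));print(np.round(model(r.x),1).tolist())
A=[ray(C["top"],t(119,511)),ray(C["side"],s(90,217))]
M=sum(np.eye(3)-np.outer(d,d)/(d@d) for o,d in A); b=sum((np.eye(3)-np.outer(d,d)/(d@d))@o for o,d in A)
B=np.linalg.solve(M,b);print("button",B)
x,y,a,tr,g=r.x;R=np.array([[np.cos(a),-np.sin(a)],[np.sin(a),np.cos(a)]])
print("btn in press",R.T@(B[:2]-[x,y]))
for n,P in(("trayfront",[-.112-tr,0,.043]),("gedge",gpt(g,0,.21,.01)),("hinge",[.1,0,.08])):print(n,R@P[:2]+[x,y],P[2])
print("glue",atz(C["top"],(433,199),.13),"tape",atz(C["top"],(252,172),.025),"discs",atz(C["top"],(402,141),.024))
E
```

```text
[0.6743 0.0121 0.2313 0.0447 1.018 ] 13.255063262807303
[[-0.6, 1.5], [0.8, 0.7], [-0.8, -0.9], [0.0, -0.8], [-1.3, -1.0], [0.0, 0.6], [-0.8, 0.1], [1.1, -1.2], [-0.6, 1.2], [0.5, 1.0], [-1.1, -0.3], [2.1, 3.6], [-0.1, -0.8], [0.9, 0.4]]
button [0.51760108 0.17688072 0.06690488]
btn in press [-0.11472707  0.19630915]
trayfront [ 0.52178542 -0.02381577] 0.043
gedge [0.67257657 0.0117049 ] 0.2639737970443494
hinge [0.77161862 0.03503544] 0.08
glue [ 0.58484265 -0.20974688  0.13      ] tape [0.67001832 0.20402801 0.025     ] discs [ 0.75315728 -0.16504189  0.024     ]
```

Fit residuals are about 1 px (roughly 2–3 mm), the sizes agree, and the button top at 67 mm is plausible for a 45 mm box. The tray is out about 45 mm and the guard is open about 58°. Turning the tool in line with the press, then moving in front of the tray.

carry_out --rows '[[[0,0,0,0,0,0,8.95],[0,37.7,-42.5,0,0,0,0],[0,37.7,-42.5,0,0,0,0],[0,37.7,-42.5,0,0,0,0],[0,37.7,-42.5,0,0,0,0],[0,37.7,-42.5,0,0,0,0],[0,37.7,-42.5,0,0,0,0],[0,37.7,-42.5,0,0,0,0],[0,37.7,-42.5,0,0,0,0],[0,37.7,-42.5,0,0,0,0],[0,37.7,-42.5,0,0,0,0],[0,0,0,0,0,0,0]]]'

```text
clock: 1.6
ee_pos: [0.4877, -0.0288, 0.2388]
tcp_rot: [[0.972, 0.236, -0.0], [0.236, -0.972, 0.001], [-0.0, -0.001, -1.0]]
ft_force: [-0.2, -0.8, 0.8]
grip_width: -0.0001
grip_force: 0.0
```

carry_out --rows '[[[0,0,0,50,0,0,0],[0,0,0,50,0,0,0],[0,0,0,50,0,0,0],[0,0,2,40,0,0,0],[0,0,0,0,0,0,0],[0,6,0,0,0,0,0],[0,6,0,0,0,0,0],[0,6,0,0,0,0,0],[0,5,0,0,0,0,0],[0,5,0,0,0,0,0],[0,5,0,0,0,0,0],[0,0,0,0,0,0,0]]]'

```text
clock: 3.1
ee_pos: [0.5199, -0.0264, 0.0492]
tcp_rot: [[0.973, 0.23, 0.0], [0.23, -0.973, 0.0], [0.0, -0.0, -1.0]]
ft_force: [0.0, -0.3, 0.4]
grip_width: 0.0001
grip_force: 0.0
```

carry_out --rows '[[[0,5,0,0,0,0,0],[0,5,0,0,0,0,0],[0,5,0,0,0,0,0],[0,5,0,0,0,0,0],[0,0,0,0,0,0,0]]]'

```text
clock: 3.72
ee_pos: [0.5399, -0.0218, 0.0493]
tcp_rot: [[0.973, 0.23, 0.001], [0.23, -0.973, -0.0], [0.001, 0.0, -1.0]]
ft_force: [-1.3, -0.1, -0.0]
grip_width: 0.0
grip_force: 0.0
```

carry_out --rows '[[[0,5,0,0,0,0,0],[0,5,0,0,0,0,0],[0,0,0,0,0,0,0]]]'

```text
clock: 4.1
ee_pos: [0.5495, -0.0196, 0.0494]
tcp_rot: [[0.973, 0.23, 0.001], [0.23, -0.973, 0.0], [0.001, 0.0, -1.0]]
ft_force: [-0.0, -0.6, 0.0]
grip_width: -0.0004
grip_force: 0.0
```

carry_out --rows '[[[0,2,0,0,0,0,0],[0,2,0,0,0,0,0],[0,0,0,0,0,0,0]]]'

```text
clock: 4.47
ee_pos: [0.5527, -0.0188, 0.0493]
tcp_rot: [[0.973, 0.23, 0.0], [0.23, -0.973, -0.0], [0.0, 0.0, -1.0]]
ft_force: [-1.3, -0.7, 0.4]
grip_width: 0.0004
grip_force: 0.4
```

carry_out --rows '[[[0,2,0,0,0,0,0],[0,0,0,0,0,0,0]]]'

```text
clock: 4.72
ee_pos: [0.5546, -0.0182, 0.0493]
tcp_rot: [[0.973, 0.23, 0.0], [0.23, -0.973, -0.0], [0.0, 0.0, -1.0]]
ft_force: [-1.2, 0.1, 0.3]
grip_width: -0.0002
grip_force: 0.6
```

carry_out --rows '[[[0,2,0,0,0,0,0],[0,2,0,0,0,0,0],[0,0,0,0,0,0,0]]]'

```text
clock: 5.1
ee_pos: [0.5554, -0.018, 0.0492]
tcp_rot: [[0.973, 0.229, -0.005], [0.229, -0.973, -0.002], [-0.006, 0.001, -1.0]]
ft_force: [-9.6, -4.1, 8.6]
grip_width: 0.0
grip_force: 5.5
```

carry_out --rows '[[[0,2,0,0,0,0,0],[0,0,0,0,0,0,0]]]'

```text
clock: 5.35
ee_pos: [0.5554, -0.018, 0.0492]
tcp_rot: [[0.974, 0.228, -0.009], [0.228, -0.974, -0.003], [-0.01, 0.001, -1.0]]
ft_force: [-15.9, -6.5, 13.0]
grip_width: 0.0002
grip_force: 8.4
```

carry_out --rows '[[[0,2,0,0,0,0,0],[0,0,0,0,0,0,0]]]'

```text
clock: 5.6
ee_pos: [0.5554, -0.018, 0.0492]
tcp_rot: [[0.974, 0.228, -0.013], [0.228, -0.974, -0.004], [-0.013, 0.001, -1.0]]
ft_force: [-21.5, -8.4, 18.0]
grip_width: 0.0002
grip_force: 11.5
```

The tray is at its stop: the TCP is blocked at press x ≈ -123 mm, which is -112 minus the 11 mm half pad. Backing off, rising, and going over the guard's free edge.

carry_out --rows '[[[0,-5,0,0,0,0,0],[0,-15,0,0,0,0,0],[0,-20,0,0,0,0,0],[0,0,0,-50,0,0,0],[0,0,0,-55,0,0,0],[0,0,0,-55,0,0,0],[0,0,0,-55,0,0,0],[0,0,0,-45,0,0,0],[0,0,0,0,0,0,0]]]'

```text
clock: 6.72
ee_pos: [0.5257, -0.0258, 0.3136]
tcp_rot: [[0.973, 0.23, 0.009], [0.23, -0.973, -0.001], [0.008, 0.003, -1.0]]
ft_force: [0.2, -0.6, -0.1]
grip_width: 0.0004
grip_force: 0.0
```

carry_out --rows '[[[0,40,0,0,0,0,0],[0,40,0,0,0,0,0],[0,40,0,0,0,0,0],[0,40,0,0,0,0,0],[0,40,0,0,0,0,0],[0,0,0,0,0,0,0]]]'

```text
clock: 7.48
ee_pos: [0.7201, 0.0211, 0.3037]
tcp_rot: [[0.973, 0.231, -0.005], [0.231, -0.973, 0.001], [-0.005, -0.002, -1.0]]
ft_force: [0.4, 0.2, -1.0]
grip_width: -0.0003
grip_force: 0.0
```

Run:
```python
from h import *
C={n:arm.camera(n) for n in("top","side")}
im=np.hstack([C["top"]["color"][60:280,210:450],C["side"]["color"][60:280,230:470]])
cv2.imwrite("pics/g1.png",cv2.resize(im[:,:,::-1],None,fx=1.6,fy=1.6))
```

```text
(no output)
```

View pics/g1.png

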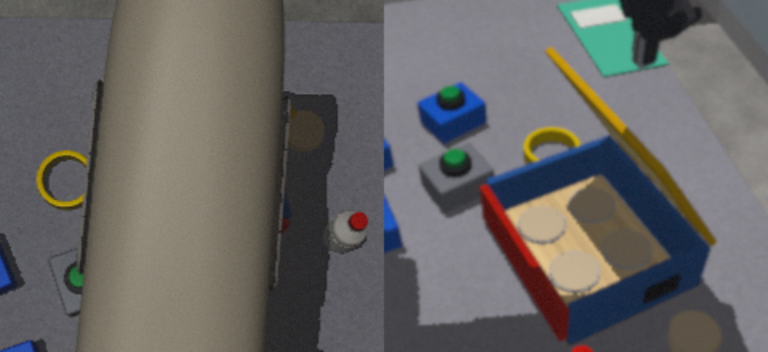

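The tray panel is flush with the press front. In the side half of the picture, the fingertips (645,60) are behind the guard's free edge (550,50)–(625,130). Lowering behind it and following its arc.

carry_out --rows '[[[0,0,0,25,0,0,0],[0,0,0,24,0,0,0],[0,-9,0,0,0,0,0],[0,-9,0,0,0,0,0],[0,-9,0,0,0,0,0],[0,-9.5,0,6,0,0,0],[0,-9.5,0,6,0,0,0],[0,-11,0,9,0,0,0],[0,-11,0,9,0,0,0]]]'

```text
clock: 8.7
ee_pos: [0.6518, 0.0044, 0.2318]
tcp_rot: [[0.973, 0.229, 0.004], [0.229, -0.973, -0.0], [0.004, 0.001, -1.0]]
ft_force: [2.4, 0.3, 0.4]
grip_width: 0.0001
grip_force: 0.9
```

carry_out --rows '[[[0,-9.5,0,10.5,0,0,0],[0,-9.5,0,10.5,0,0,0],[0,-8,0,12,0,0,0],[0,-8,0,12,0,0,0]]]'

```text
clock: 9.2
ee_pos: [0.6175, -0.0037, 0.1865]
tcp_rot: [[0.973, 0.229, 0.003], [0.229, -0.973, -0.001], [0.003, 0.001, -1.0]]
ft_force: [2.0, -0.6, 1.3]
grip_width: 0.0001
grip_force: 0.8
```

carry_out --rows '[[[0,-6,0,13,0,0,0],[0,-6,0,13,0,0,0],[0,-4,0,13.5,0,0,0],[0,-4,0,13.5,0,0,0]]]'

```text
clock: 9.7
ee_pos: [0.598, -0.0081, 0.1323]
tcp_rot: [[0.973, 0.229, 0.001], [0.229, -0.973, -0.0], [0.001, 0.001, -1.0]]
ft_force: [1.4, -1.1, 1.7]
grip_width: 0.0001
grip_force: 0.8
```

carry_out --rows '[[[0,-2,0,12,0,0,0],[0,-1,0,10,0,0,0],[0,0,0,6,0,0,0],[0,0,0,3,0,0,0],[0,0,0,0,0,0,0]]]'

```text
clock: 10.32
ee_pos: [0.5956, -0.0085, 0.1011]
tcp_rot: [[0.973, 0.23, 0.0], [0.23, -0.973, 0.0], [0.0, -0.0, -1.0]]
ft_force: [0.4, 0.4, 0.2]
grip_width: 0.0001
grip_force: 0.0
```

carry_out --rows '[[[0,0,0,2,0,0,0],[0,0,0,1,0,0,0],[0,0,0,0,0,0,0]]]'

```text
clock: 10.7
ee_pos: [0.5957, -0.0086, 0.0985]
tcp_rot: [[0.973, 0.23, 0.001], [0.23, -0.973, -0.0], [0.001, 0.0, -1.0]]
ft_force: [2.2, 0.4, 0.8]
grip_width: 0.0001
grip_force: 0.4
```

carry_out --rows '[[[0,0,0,2,0,0,0],[0,0,0,1,0,0,0],[0,0,0,0,0,0,0]]]'

```text
clock: 11.08
ee_pos: [0.5958, -0.0087, 0.0979]
tcp_rot: [[0.973, 0.23, 0.002], [0.23, -0.973, -0.001], [0.002, 0.001, -1.0]]
ft_force: [-4.1, 0.5, 16.2]
grip_width: 0.0001
grip_force: 7.6
```

carry_out --rows '[[[0,0,0,1,0,0,0],[0,0,0,0,0,0,0]]]'

```text
clock: 11.32
ee_pos: [0.5958, -0.0087, 0.0978]
tcp_rot: [[0.973, 0.23, 0.003], [0.23, -0.973, -0.001], [0.003, 0.001, -1.0]]
ft_force: [-7.0, 0.5, 20.2]
grip_width: -0.0
grip_force: 10.4
```

The guard is shut: fingertips at 89.8 mm with 20 N against the stop. Lifting and moving above the button, then checking with the wrist camera.

carry_out --rows '[[[0,0,0,-12,0,0,0],[0,0,0,-30,0,0,0],[0,0,0,-40,0,0,0],[0,-7,-40,0,0,0,0],[0,-7,-40,0,0,0,0],[0,-7,-40,0,0,0,0],[0,-7,-40,0,0,0,0],[0,-5.4,-38.6,0,0,0,0],[0,0,0,0,0,0,0]]]'

```text
clock: 12.45
ee_pos: [0.516, 0.179, 0.1762]
tcp_rot: [[0.972, 0.233, -0.001], [0.233, -0.972, 0.0], [-0.001, -0.0, -1.0]]
ft_force: [0.2, -0.6, -0.5]
grip_width: -0.0
grip_force: 0.0
```

Run:
```python
from h import *
C={n:arm.camera(n) for n in("wrist","side")}
import pickle;pickle.dump(C,open("c1.pkl","wb"))
im=np.hstack([C["wrist"]["color"],C["side"]["color"]])[:,:,::-1].copy()
print(proj(C["wrist"],[.5176,.1769,.067]),proj(C["side"],[.5176,.1769,.067]),arm.observe()["ee_pos"])
cv2.imwrite("pics/b1.png",cv2.resize(im,(800,250),interpolation=cv2.INTER_AREA))
for n in C:
    h=cv2.cvtColor(C[n]["color"],cv2.COLOR_RGB2HSV); m=cv2.inRange(h,(45,120,40),(85,255,255))
    for s,c in zip(*[cv2.connectedComponentsWithStats(m)[i][1:] for i in(2,3)]):
        if s[4]>40: print(n,s,c)
```

```text
[[322.95479979 201.65587425]] [[274.43995731 157.03643942]] [0.51723091 0.17705332 0.17622652]
wrist [ 126  119   39   39 1126] [144.40497336 138.11456483]
wrist [315 212  17   6  60] [322.66666667 214.53333333]
wrist [183 302  25  18 225] [193.19555556 309.88      ]
side [ 339   58   68   49 1451] [374.07374225  85.72226051]
side [203 140  14  10 111] [209.58558559 144.38738739]
side [267 154  14  11 119] [273.74789916 159.13445378]
side [205 186  16  12 154] [212.85714286 191.3961039 ]
```

View pics/b1.png

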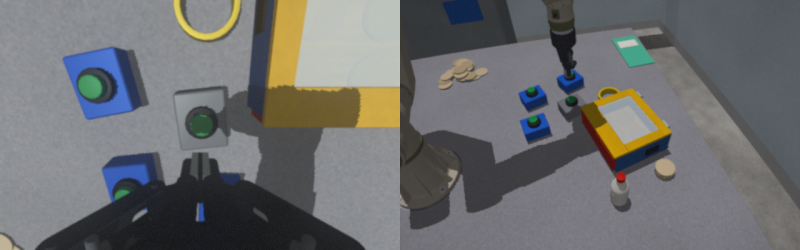

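The wrist view shows the fingertips just short of the grey console's button (shadowed, at about (323,196) full-size). Guard and tray look shut. I refine the button position with a darker threshold.

Run:
```python
from h import *
import pickle;C=pickle.load(open("c1.pkl","rb"))
c=C["wrist"];h=cv2.cvtColor(c["color"],cv2.COLOR_RGB2HSV); m=cv2.inRange(h,(45,90,15),(85,255,255))
for s,g in zip(*[cv2.connectedComponentsWithStats(m)[i][1:] for i in(2,3)]):
    if s[4]>40: print(s,g)
    if s[4]>400 and 280<g[0]<360: print([atz(c,(s[0]+s[2]/2-.5,s[1]+s[3]/2-.5),z) for z in(.06,.067)])
s=C["side"];print([atz(s,(273.7,159.1),z) for z in(.06,.067)])
```

```text
[ 124  119   45   39 1354] [145.71861152 137.90103397]
[304 182  36  37 770] [322.85714286 200.63376623]
[array([0.51669684, 0.17792243, 0.06      ]), array([0.51875131, 0.17846088, 0.067     ])]
[182 299  31  22 365] [195.45205479 308.        ]
[array([0.51538012, 0.17795857, 0.06      ]), array([0.51480688, 0.17044991, 0.067     ])]
```

Position confirmed to within 1–2 mm. Pressing.

carry_out --rows '[[[0,0,0,40,0,0,0],[0,0,0,40,0,0,0],[0,0,0,7,0,0,0],[0,0,0,6,0,0,0],[0,0,0,5,0,0,0],[0,0,0,0,0,0,0]]]'

```text
clock: 13.3
ee_pos: [0.5178, 0.177, 0.079]
tcp_rot: [[0.973, 0.229, 0.001], [0.229, -0.973, 0.0], [0.001, 0.0, -1.0]]
ft_force: [-0.2, 0.0, 0.0]
grip_width: 0.0001
grip_force: 0.0
```

carry_out --rows '[[[0,0,0,3,0,0,0],[0,0,0,2,0,0,0],[0,0,0,0,0,0,0]]]'

```text
clock: 13.68
ee_pos: [0.5177, 0.1771, 0.0736]
tcp_rot: [[0.973, 0.23, 0.001], [0.23, -0.973, 0.0], [0.001, 0.0, -1.0]]
ft_force: [0.8, 0.5, 1.9]
grip_width: -0.0001
grip_force: 1.1
```

carry_out --rows '[[[0,0,0,3,0,0,0],[0,0,0,2,0,0,0],[0,0,0,0,0,0,0]]]'

```text
clock: 14.05
ee_pos: [0.5177, 0.1771, 0.069]
tcp_rot: [[0.973, 0.23, 0.001], [0.23, -0.973, 0.0], [0.001, 0.0, -1.0]]
ft_force: [-1.1, 0.7, 7.7]
grip_width: -0.0002
grip_force: 3.8
```

carry_out --rows '[[[0,0,0,2,0,0,0],[0,0,0,0,0,0,0]]]'

```text
clock: 14.3
ee_pos: [0.5178, 0.1772, 0.0688]
tcp_rot: [[0.973, 0.23, 0.002], [0.23, -0.973, 0.0], [0.002, 0.0, -1.0]]
ft_force: [-5.1, -1.3, 20.5]
grip_width: 0.0005
grip_force: 10.2
```

The button is bottomed: the TCP stopped at 68.8 mm with 20 N. Letting go and retreating clear.

carry_out --rows '[[[0,0,0,-5,0,0,0],[0,0,0,-15,0,0,0],[0,0,0,-40,0,0,0],[0,0,0,-50,0,0,0],[0,0,0,-50,0,0,0],[0,0,-50,0,0,0,0],[0,0,-50,0,0,0,0],[0,0,-50,0,0,0,0],[0,0,-50,0,0,0,0],[0,0,0,0,0,0,0]]]'

```text
clock: 15.55
ee_pos: [0.4881, 0.2916, 0.23]
tcp_rot: [[0.935, 0.355, -0.025], [0.356, -0.933, 0.061], [-0.002, -0.066, -0.998]]
ft_force: [-0.6, -0.5, -0.3]
grip_width: -0.0004
grip_force: 0.0
```

Run:
```python
from h import *
C={n:arm.camera(n) for n in("top","side")}
im=np.hstack([C["top"]["color"][60:300,150:450],C["side"]["color"][80:320,180:480]])[:,:,::-1]
cv2.imwrite("pics/end.png",cv2.resize(im,None,fx=1.33,fy=1.33))
```

```text
(no output)
```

View pics/end.png

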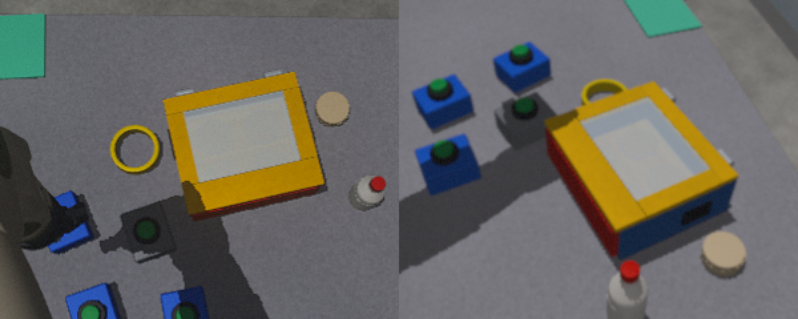

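The guard lies flat on the press at about (245,140), with the red tray front flush beneath it at (255,205). The button is free, and the bottle (370,190), tape (135,148) and discs (333,108) have not moved. The tool was still moving at the last reading, so I let it settle and then hand in.

carry_out --rows '[[[0,0,0,0,0,0,0],[0,0,0,0,0,0,0],[0,0,0,0,0,0,0],[0,0,0,0,0,0,0]]]'

```text
clock: 16.15
ee_pos: [0.4891, 0.2898, 0.2305]
tcp_rot: [[0.936, 0.352, -0.024], [0.353, -0.934, 0.061], [-0.001, -0.066, -0.998]]
ft_force: [-0.4, 0.2, -0.3]
grip_width: 0.0002
grip_force: 0.0
```

Run:
```python
from cell import arm
s=arm.observe();print(s["ee_pos"],s["joint_vel"],s["ft_force"]);print(arm.close_job())
```

```text
[0.48906393 0.28980447 0.23052384] [ 0.08056432 -0.01684335  0.01620375  0.0034174  -0.07077775 -0.11093605] [-0.350686    0.16423134 -0.25471617]
the job is handed in; nothing more can be done
None
```

The job is handed in at about 16 s: the tray was pushed home, then the guard shut, then the green button on the grey console pressed fully and released; the glue bottle, tape roll and discs were left where they stood.

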